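# Set out the bench for a covered stirring test

## Task

Set out the bench for a stirring test: stand the smaller of the two beakers in the middle of the round plate of the stirrer and lay the knobbed cover centrally on top of that beaker, knob up; stand the dropper bottle on the bench midway between the stirrer and the balance, in line with their centres; and stand the conical flask on the bench directly behind the stirrer (the side opposite its control knob), centred on it and with a 3 cm gap. Keep all the glass upright, and leave the larger beaker and the loose rubber stopper where they are.

Things in the scene. Friction and masses are not known exactly. Their poses are not given: they have to be found in the camera images.
- stirrer: Fixed magnetic stirrer: white housing 130 mm deep (its x) by 120 mm wide (y), 40 mm high, with a round white plate of 100 mm diameter in the middle, plate top 48 mm above the bench. Origin: below the plate's middle, at bench height; z up. Its -x face is the front, roughly towards the robot, with a black control knob standing out 14 mm; its +x face is the back, 65 mm from the origin.
- balance: Fixed bench balance: grey case 150 mm deep (its x) by 120 mm wide (y), 34 mm high, with a rectangular steel pan 90 x 100 mm (top 42 mm above the bench) and a black display at the front (-x). Origin: centre of its underside, at bench height. It stands left or right of the stirrer, centres 310 mm apart along the stirrer's y axis.
- beaker: The smaller of the two beakers, loose, of clear glass with white marks: straight cylinder of 50 mm outer diameter, 70 mm high, wall 3 mm, open at the top, 60 g. Origin: centre of its underside; z up.
- cover: Beaker cover, loose, white plastic: flat disc of 62 mm diameter, 6 mm thick, with an upright round knob of 16 mm diameter and 30 mm height in the middle of its top (36 mm high in all), 40 g. Origin: centre of the disc's underside; z up through the knob. It starts flat on the bench, knob up.
- bottle: Dropper bottle, loose: brown glass body of 40 mm diameter up to 52 mm, black cap of 24 mm diameter from 52 to 87 mm, a black dropper teat of 14 mm diameter above it up to 105 mm, 80 g. Origin: centre of its underside; z up.
- flask: Conical flask, loose, green glass: base of 64 mm diameter (upright for the lowest 10 mm), tapering to a straight neck of 24 mm diameter from 70 to 106 mm, with a black stopper of 20 mm diameter in its mouth up to 116 mm, 120 g. Origin: centre of its underside; z up.
- big_beaker: The larger of the two beakers, loose, of clear glass: 68 mm outer diameter, 90 mm high, open at the top. A bystander: leave it where it is. Origin: centre of its underside.
- stopper: Loose black rubber stopper standing on the bench, 32 mm diameter at the top, 26 mm at the foot, 28 mm high. A bystander: leave it where it is. Origin: centre of its underside.
There are look-alikes about, which are no part of the job. Leave any blue or red look-alike of the bottle alone.

How it is judged:
By the outcome, as a careful person would: the job done as asked, in the order asked, and still so for the second after the job is handed in, with the robot touching nothing.
It also fails if it takes over 106 s, if anything falls off the work surface, if the arm or the gripper's body presses on something with over 40 N, if the wrist force passes 120 N, or if a joint passes its speed limit or range.

## Robot

A 7-joint arm with a two-finger parallel gripper is mounted at the origin on the work surface. World frame = base frame: x ahead of the robot, y to its left, z up, the work surface at z = 0. Lengths are in m, angles in rad, forces in N, time in s.
With the tool pointing down it reaches from about 0.35 to 0.9 m from the base axis. Payload 8.1 kg.
Tool frame: the origin (TCP) lies at the very end of the fingers, on their centre line; the grasp point (between the pads) lies arm.hold_point_z behind it (arm.hold_point_z is the distance from the TCP to the grasp point, in m); z points along the fingers, y is the line along which they close (so a half turn about z gives the same grasp; the last joint's range is limited). The gripper opens to 92 mm and grips with 3 to 60 N. Pads are 19 mm wide; open, the fingers measure 130 mm over their backs; the gripper's body (75 mm by 190 mm) begins 47 mm behind the grasp point.
Start: joints at [1.026, 0.434, 0.025, 1.573, -0.012, 1.134, -0.075], TCP at [0.267, -0.565, 0.227] pointing down, gripper open.
Joint ranges: [-2.62, 2.62], [-0.44, 2.09], [-1.27, 1.32], [0.08, 2.57], [-1.32, 4.46], [0.12, 2], [-2.74, 2.74]. Speed limits (rad/s): [2.22, 2.22, 3.01, 3.01, 3.14, 3.14, 3.14].

## Interface

Orientations are given as a rotation vector (axis times angle).
In Python, from cell import arm, vision, job, cut_out gives the robot as it stands. The module is installed in compiled form; this text tells all that it offers.
- The arm moves only by the tool play_rows, never from a script. Its argument "increments" is text: rows parted by semicolons, each of 5 numbers parted by spaces: the shift along the tool's x, y, z in cm, then the turn about the tool's z in degrees, then the opening, from -1 (shut) to 1 (fully open), so that 0 is half open. A call has 1 to 5 rows; each row shifts and turns the commanded pose from where the row before left it, along the tool's axes as they then stand; what a row does not reach is not made up. A row lasts 1/12 s, in which the tool goes at most 41.7 mm and 7.16 degrees, less where a joint would pass 70% of its speed; a pose out of reach is approached as far as the arm can. A call is refused whole if a number of a shift passes 4.17 or a number of a turn 7.16, either way. A call with a gripper value outside its range is refused whole. The fingers move at their own pace and stop on an object; "grip_force" is the grip in N (left out, the last holds). Time passes only in rows, so rows that do not move let the fingers close. It gives the time, the measured TCP pose, the force, the opening and the grip force at its end, in the units of the state.
- arm.observe(): the state, without advancing time (a new reading comes with each control period).
- vision.get_image(name): name is "side" or "top"; returns a dict with "frame" (400x640x3 uint8, red, green, blue), "z_map" (400x640 float32, m along the optical axis (not along the pixel's ray), 0 where there is no reading), "mtx" (3x3 intrinsics, pixels), "cam_to_world" (4x4, takes a point from camera to world coordinates). Camera axes: x right, y up, looking along -z (the intrinsics and any distortion apply to the point x, -y, -z); pixel columns grow to the right and rows downward; lengths in m; the calibration is good to about 2 mm. A picture is of the moment at which its call begins.
- job.sign_off(): hands the job in; it is judged then, once.
Trained networks look in a picture, given as the dict that the camera call returned (one of the last four; its "shot" number tells which), for a name from the list of things; names that differ only in an ending like _2 or _b are one class to them, and where a whole thing is asked for, a point or a joint stands for the part that bears it (a point fixed in the world has none). Each returns a list of dicts, best first, with "confidence" (0 to 1); they miss things now and then, are a little off and sometimes report something else, mostly with a low value. They report only what shows in the picture. A call takes as long as a camera call. They do not tell look-alikes from the thing itself.
- cut_out(query, picture): "mask" (400x640 bool, what is visible of it) and "point" ([row, column] in pixels, amid what is visible of it).
The state is a dict: "clock": time; "joints": joint angles; "dq": joint speeds; "joint_efforts": joint torques, N m; "position": TCP position; "ee_rot": TCP orientation; "force": force on the tool from outside, world axes, zero at the start; "ft_torque": the same for the moment, N m; "width": opening from 0.0 (shut) to 1.0 (fully open); "gripper_force": force on a finger pad.
Only numpy, scipy, OpenCV 4.12 (cv2) and the standard library are available. Lean on these libraries where they do the work, as an engineer would, in place of code of your own. Each camera call takes 0.05 s, during which the arm holds its last target. There are 200 camera calls.

## Working session

There is one attempt and no reset: what is moved stays moved. The work goes in short steps, Python scripts to look and compute and a tool call to move; the robot and the scene stay as the last step left them, time stands still between calls to the robot, and variables do not carry over. Pictures are saved under pics/ and viewed, at most 14 in all, crops included, and the job is handed in when it is done.

Besides the shell and the picture viewer there is one more tool, called after "Request:" as name(argument=value, ...) on one line, values as JSON. play_rows: Moves the arm, as the interface text tells. Its arguments: {"type":"object","properties":{"increments":{"type":"string"},"grip_force":{"type":"number"}},"required":["increments"]}

```bash
mkdir -p pics; cat > h.py <<'E'
import numpy as np, cv2
from cell import arm, vision, job, cut_out
from scipy.spatial.transform import Rotation as R
def world(p,r,c,z=None):
    # pixel -> world by z_map, per arrays
    r=np.atleast_1d(r);c=np.atleast_1d(c)
    d=p["z_map"][r,c] if z is None else z
    K=p["mtx"];x=(c-K[0,2])/K[0,0]*d;y=(r-K[1,2])/K[1,1]*d
    P=np.stack([x,-y,-d,np.ones_like(d)],0)
    return (p["cam_to_world"]@P)[:3].T
def ray(p,r,c):
    K=p["mtx"];T=p["cam_to_world"]
    d=T[:3,:3]@np.array([(c-K[0,2])/K[0,0],-(r-K[1,2])/K[1,1],-1]);return T[:3,3],d
def onz(p,r,c,z):
    o,d=ray(p,r,c);return (o+d*(z-o[2])/d[2])
def proj(p,X):
    T=np.linalg.inv(p["cam_to_world"]);q=T[:3,:3]@X+T[:3,3];K=p["mtx"]
    return K[1,2]-K[1,1]*q[1]/-q[2]*1, K[0,2]+K[0,0]*q[0]/-q[2]
def save(p,n):cv2.imwrite(f"pics/{n}.png",p["frame"][:,:,::-1])
E
python3 - <<'E'
from h import *
np.set_printoptions(precision=3,suppress=True)
print(arm.observe(), arm.hold_point_z)
for n in("top","side"):
    p=vision.get_image(n);save(p,n+"0");print(n,p.keys(),p["mtx"],p["cam_to_world"])
    for q in"stirrer balance beaker cover bottle flask big_beaker stopper".split():
        for d in cut_out(q,p):
            m=d["mask"];r,c=np.nonzero(m);W=world(p,r,c);W=W[p["z_map"][r,c]>0]
            if len(W): print(q,round(d["confidence"],2),d["point"],m.sum(),"med",np.median(W,0),"lo",np.percentile(W,2,0),"hi",np.percentile(W,98,0))
E
```

```text
{'clock': 0.0, 'joints': array([ 1.026,  0.435,  0.025,  1.574, -0.012,  1.134, -0.075]), 'dq': array([-0.001,  0.   ,  0.   , -0.001,  0.001,  0.001, -0.   ]), 'joint_efforts': array([ -0.001, -66.785,   0.984, -31.445,  -0.061,   0.043,   0.   ]), 'position': array([ 0.267, -0.565,  0.226]), 'ee_rot': array([-3.064, -0.688,  0.001]), 'force': array([-0.42 , -0.194,  0.449]), 'ft_torque': array([ 0.049,  0.055, -0.002]), 'gripper_force': 0.0, 'width': 0.9965694992078432} 0.0188
top dict_keys(['frame', 'z_map', 'mtx', 'cam_to_world', 'shot']) [[396.29    0.    320.318]
 [  0.    396.29  202.539]
 [  0.      0.      1.   ]] [[ 0.007  0.999 -0.054  0.477]
 [-1.     0.007  0.002 -0.04 ]
 [ 0.002  0.054  0.999  1.128]
 [ 0.     0.     0.     1.   ]]
stirrer 0.68 [225.9, 245.1] 2199 med [0.473 0.165 0.041] lo [0.404 0.107 0.013] hi [0.538 0.229 0.049]
balance 0.82 [239.0, 358.4] 2308 med [ 0.433 -0.138  0.037] lo [ 0.362 -0.195  0.028] hi [ 0.502 -0.081  0.043]
beaker 0.66 [197.4, 174.6] 444 med [0.544 0.362 0.036] lo [ 0.519  0.328 -0.003] hi [0.568 0.377 0.071]
cover 0.8 [247.8, 425.8] 
[... 1377 characters left out ...]
.007] lo [ 0.387 -0.366  0.001] hi [ 0.441 -0.308  0.038]
bottle 0.94 [104.6, 329.4] 423 med [ 0.547 -0.348  0.05 ] lo [ 0.531 -0.408  0.   ] hi [ 0.573 -0.337  0.103]
bottle 0.73 [99.2, 308.4] 387 med [ 0.626 -0.359  0.051] lo [ 0.61  -0.38   0.005] hi [ 0.645 -0.348  0.104]
bottle 0.68 [83.2, 323.3] 314 med [ 0.591 -0.439  0.052] lo [ 0.574 -0.454  0.008] hi [ 0.609 -0.428  0.101]
flask 0.65 [378.5, 326.0] 1174 med [0.388 0.363 0.041] lo [0.361 0.332 0.001] hi [0.416 0.382 0.118]
big_beaker 0.84 [189.8, 242.3] 1282 med [0.669 0.006 0.059] lo [ 0.637 -0.038  0.006] hi [0.702 0.028 0.093]
stopper 0.71 [213.7, 279.0] 181 med [0.583 0.018 0.028] lo [ 0.571 -0.003  0.002] hi [0.598 0.028 0.032]
```

View pics/top0.png

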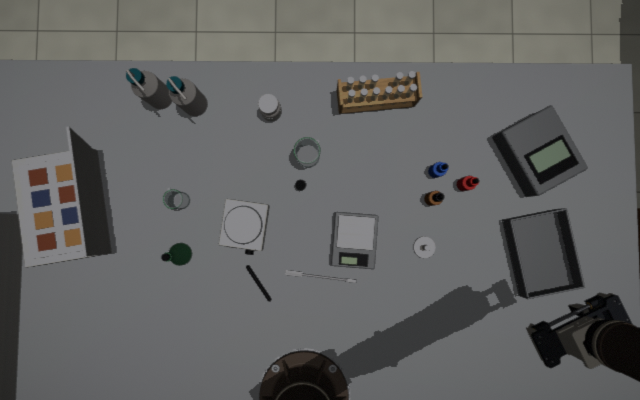

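View pics/side0.png

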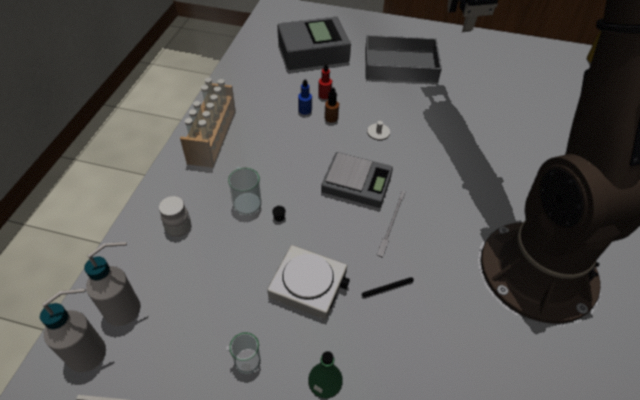

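The top view shows the brown bottle at about (197,435), with the blue one at (169,440) and the red at (184,468). The stirrer is at (225,245), balance (240,355), small beaker (200,178), flask (253,180), cover (247,425), large beaker (152,307) and loose stopper (185,300). The side view agrees. Next I'll fit positions from both views.

```bash
cat >> h.py <<'E'
from scipy.optimize import least_squares
def cloud(p,c,rad):
    r,cc=np.nonzero(p["z_map"]>0);W=world(p,r,cc)
    return W[np.hypot(W[:,0]-c[0],W[:,1]-c[1])<rad]
def circ(W,Rr,c0):
    s=least_squares(lambda q:np.hypot(W[:,0]-q[0],W[:,1]-q[1])-Rr,c0,loss="soft_l1",f_scale=.002)
    return s.x, np.abs(s.fun).mean(), len(W)
E
python3 - <<'E'
from h import *
np.set_printoptions(precision=4,suppress=True)
C=dict(beaker=((.543,.353),.06,[(.064,.08,25),(.01,.06,25)]),cover=((.413,-.336),.045,[(.010,.032,8)]),bottle=((.55,-.351),.033,[(.01,.048,20),(.055,.084,12)]),flask=((.39,.352),.05,[(.073,.104,12),(.0015,.01,32)]),stirrer=((.472,.170),.056,[]))
for n in("top","side"):
    p=vision.get_image(n);print(n)
    for k,(c,rad,L) in C.items():
        W=cloud(p,c,rad)
        for lo,hi,Rr in L:
            V=W[(W[:,2]>lo)&(W[:,2]<hi)]
            if len(V)>5: print(k,lo,circ(V,Rr/1e3,c))
        z=np.percentile(W[:,2],99.5);V=W[W[:,2]>z-.006];print(k,"top",z,V.mean(0),cv2.minEnclosingCircle(V[:,:2].astype(np.float32)),len(V))
    for q in("stirrer","balance"):
        m=cut_out(q,p)[0]["mask"];r,c=np.nonzero(m&(p["z_map"]>0));W=world(p,r,c)
        V=W[(W[:,2]>.026)]*1000
        print(q,cv2.minAreaRect(V[:,:2].astype(np.float32)),np.percentile(V[:,2],[10,50,90,98]))
E
```

```text
top
beaker 0.064 (array([0.5422, 0.3531]), np.float64(0.001539198362347037), 112)
beaker 0.01 (array([0.5415, 0.3517]), np.float64(0.0017379990546091623), 213)
beaker top 0.07125255454302894 [0.5434 0.3551 0.0681] ((0.544975996017456, 0.3545376658439636), 0.02967020869255066) 97
cover 0.01 (array([ 0.4139, -0.3376]), np.float64(0.0010629633823678489), 16)
cover top 0.0346158232254168 [ 0.414  -0.3369  0.0335] ((0.4139328598976135, -0.3373199999332428), 0.00751380855217576) 26
bottle 0.01 (array([ 0.5516, -0.3583]), np.float64(0.0008778241599482224), 69)
bottle 0.055 (array([ 0.5512, -0.3588]), np.float64(0.001142930390416981), 44)
bottle top 0.10281852583271392 [ 0.5511 -0.3573  0.1005] ((0.5515017509460449, -0.3580605387687683), 0.006589869502931833) 19
flask 0.073 (array([0.3905, 0.3518]), np.float64(0.0005813068554060963), 49)
flask 0.0015 (array([0.39  , 0.3521]), np.float64(0.003997428588768064), 57)
flask top 0.11519459526842403 [0.3907 0.3506 0.1132] ((0.38994693756103516, 0.35149309039115906), 0.01093436311930418) 54
stirrer top 0.05109917076588866 [0.4738 0.1683 0.047 ] ((0.
[... 1106 characters left out ...]
915754776448011) 14
flask 0.073 (array([0.39  , 0.3512]), np.float64(0.00032070961369959567), 97)
flask 0.0015 (array([0.39, 0.35]), np.float64(0.007751722666781649), 315)
flask top 0.11840902820699152 [0.3896 0.352  0.1167] ((0.3898653984069824, 0.3512457609176636), 0.01047142781317234) 118
stirrer top 0.052634626087969566 [0.4727 0.1705 0.0491] ((0.4738013744354248, 0.16986462473869324), 0.05110052600502968) 1503
stirrer ((466.7611083984375, 171.005126953125), (121.60003662109375, 144.31997680664062), 82.08629608154297) [37.7609 43.6427 50.0844 51.441 ]
balance ((432.039794921875, -137.88177490234375), (126.01953125, 150.83456420898438), 86.42980194091797) [32.8871 38.9525 44.3387 45.9028]
```

Request:
play_rows(increments="0 0 -4 -6 1;0 0 -2 -6 1;0 0 0 -6 1", grip_force=15)

```text
clock: 1.45
position: [0.2683, -0.5669, 0.2919]
ee_rot: [2.91, 1.164, 0.001]
force: [0.0, -0.1, 0.8]
width: 1.0
gripper_force: 0.0
```

Request:
play_rows(increments="0 0 0 7 1;0 0 0 7 1;0 0 0 7 1;0 0 0 7 1;0 0 0 7 1")

```text
clock: 1.87
position: [0.2672, -0.565, 0.2868]
ee_rot: [3.134, 0.218, 0.0]
force: [-0.7, -0.4, -0.6]
width: 1.001
gripper_force: 0.0
```

Request:
play_rows(increments="0 0 0 7 1;0 0 0 7 1;0 0 0 2.4 1;0.6 -2 0 0 1")

```text
clock: 2.2
position: [0.2733, -0.5487, 0.2864]
ee_rot: [3.131, -0.234, -0.003]
force: [0.1, 0.4, -0.9]
width: 1.004
gripper_force: 0.0
```

Request:
play_rows(increments="0.6 -4.1 0 0 1;0.6 -4.1 0 0 1;0.6 -4.1 0 0 1;0.6 -4.1 0 0 1;0.6 -4.1 0 0 1")

```text
clock: 2.62
position: [0.3347, -0.3454, 0.2869]
ee_rot: [3.133, -0.222, 0.001]
force: [0.8, -0.2, 0.8]
width: 1.001
gripper_force: 0.0
```

Request:
play_rows(increments="0.6 -4.1 0 0 1;0.6 -4.1 0 0 1;0.6 -4.1 0 0 1;0.6 -4.1 0 0 1;0.6 -4.1 0 0 1")

```text
clock: 3.03
position: [0.3932, -0.1466, 0.2871]
ee_rot: [3.133, -0.222, 0.002]
force: [1.2, -0.5, 0.8]
width: 0.999
gripper_force: 0.0
```

Request:
play_rows(increments="0.6 -4.1 0 0 1;0.6 -4.1 0 0 1;0.6 -4.1 0 0 1;0.6 -4.1 0 0 1;0.6 -4.1 0 0 1")

```text
clock: 3.45
position: [0.4518, 0.0522, 0.2871]
ee_rot: [-3.134, 0.222, -0.002]
force: [0.5, -0.1, -0.1]
width: 1.001
gripper_force: 0.0
```

Request:
play_rows(increments="0.6 -4.1 0 0 1;0.6 -4.1 0 0 1;0.6 -4.1 0 0 1;0.6 -4.1 0 0 1;0.6 -4.1 0 0 1")

```text
clock: 3.87
position: [0.5105, 0.2508, 0.2868]
ee_rot: [-3.134, 0.222, -0.001]
force: [0.8, 0.2, 0.7]
width: 0.999
gripper_force: 0.0
```

```bash
cat >> h.py <<'E'
YAW=np.deg2rad(-7.8); X=np.array([np.cos(YAW),np.sin(YAW)]); Yt=np.array([np.sin(YAW),-np.cos(YAW)])
S=np.array([.4740,.1693])
def go(t,z=None):
    o=arm.observe();M=R.from_rotvec(o["ee_rot"]).as_matrix();P=o["position"]
    t=np.array([t[0],t[1],P[2] if z is None else z])
    print("shift cm",np.round(M.T@(t-P)*100,2),"turn",round(np.degrees(np.arctan2(M[1,0],M[0,0])-YAW),2),"tilt",np.round(M[:,2],3),"pos",P.round(4),"t",o["clock"],"w",round(o["width"],3),"f",o["force"].round(1))
E
python3 -c "
from h import *
go((.5425,.3535),.03)"
```

```text
shift cm [  1.7  -10.62  25.68] turn -0.32 tilt [ 0. -0. -1.] pos [0.5105 0.2508 0.2868] t 3.8667 w 0.999 f [0.8 0.2 0.7]
```

Request:
play_rows(increments="0.6 -3.5 0 -0.3 1;0.6 -3.5 0 0 1;0.5 -3.6 0.5 0 1;0 0 4 0 1;0 0 4 0 1")

```text
clock: 4.28
position: [0.5422, 0.3559, 0.2023]
ee_rot: [-3.13, 0.208, -0.005]
force: [0.6, -0.5, -1.6]
width: 0.999
gripper_force: 0.0
```

```bash
python3 -c "
from h import *
go((.5425,.3535),.03)
p=vision.get_image('side');cv2.imwrite('pics/a.png',cv2.resize(p['frame'][200:400,100:420,::-1],(800,500)))"
```

```text
shift cm [1.000e-02 3.200e-01 1.723e+01] turn 0.19 tilt [ 0.004  0.005 -1.   ] pos [0.5422 0.3559 0.2023] t 4.2833 w 0.999 f [ 0.6 -0.5 -1.6]
```

View pics/a.png

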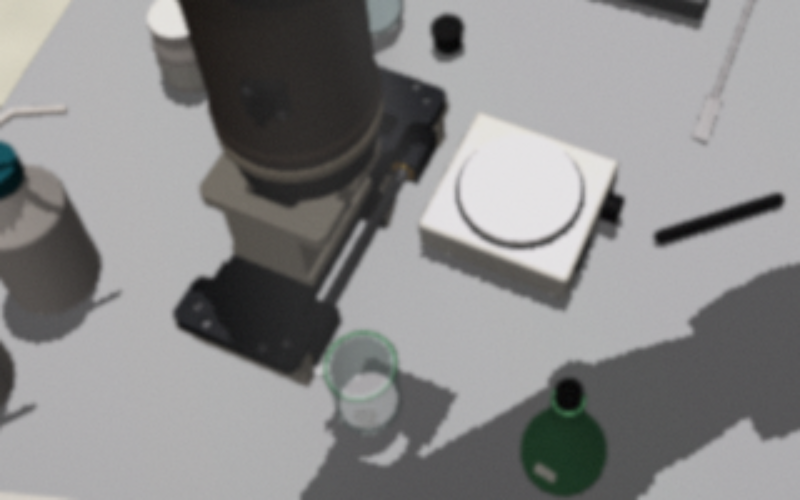

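The hand is squarely above the beaker (rim near (365,365) in the crop) and clear of the stirrer and flask. I'll descend and grip.

Request:
play_rows(increments="0 0.1 4 0 1;0 0.1 4 0 1;0 0 4 0 1;0 0 3.5 0 1;0 0 1.5 0 1")

```text
clock: 4.75
position: [0.5397, 0.347, 0.0277]
ee_rot: [3.13, -0.214, -0.007]
force: [-1.0, -0.5, -0.6]
width: 0.999
gripper_force: 0.0
```

Request:
play_rows(increments="0 0 0 0 0.3;0 0 0 0 -0.1;0 0 0 0 -0.4;0 0 0 0 -0.6;0 0 0 0 -0.6", grip_force=12)

```text
clock: 5.17
position: [0.5424, 0.3502, 0.0337]
ee_rot: [-3.133, 0.214, -0.004]
force: [0.4, -0.9, 0.9]
width: 0.683
gripper_force: 0.0
```

Request:
play_rows(increments="0 0 0 0 -0.6;0 0 0 0 -0.6")

```text
clock: 5.33
position: [0.5418, 0.35, 0.0327]
ee_rot: [-3.133, 0.213, -0.002]
force: [0.4, 1.3, 1.3]
width: 0.544
gripper_force: 1.8
```

```bash
python3 -c "
from h import *
go((.5425,.3535),.03)
p=vision.get_image('side');print(cut_out('beaker',p)[0]['confidence']);W=cloud(p,(.5425,.3535),.05);V=W[(W[:,2]>.06)&(W[:,2]<.075)];print(len(V))"
```

```text
shift cm [ 0.03 -0.36  0.27] turn 0.0 tilt [ 0.001  0.001 -1.   ] pos [0.5418 0.35   0.0327] t 5.3333 w 0.544 f [0.4 1.3 1.3]
0.79
61
```

Request:
play_rows(increments="0 0 0 0 -0.6;0 0 0 0 -0.6;0 0 -2 0 -0.6;0 0 -4 0 -0.6;0 0 -4 0 -0.6")

```text
clock: 5.85
position: [0.5401, 0.3486, 0.1314]
ee_rot: [3.132, -0.213, -0.005]
force: [1.0, 0.2, -0.7]
width: 0.541
gripper_force: 12.0
```

Request:
play_rows(increments="0 0 -2 0 -0.6;0 0 0 0 -0.6")

```text
clock: 6.02
position: [0.5434, 0.3517, 0.1575]
ee_rot: [-3.129, 0.213, -0.01]
force: [0.2, 0.2, -1.2]
width: 0.542
gripper_force: 12.0
```

```bash
python3 -c "
from h import *
go(S,.1)
P=arm.observe()['position']
for n in('side','top'):
    p=vision.get_image(n);cs=cut_out('beaker',p)
    for d in cs[:2]:
        r,c=np.nonzero(d['mask']&(p['z_map']>0));W=world(p,r,c);print(n,d['confidence'],d['point'],np.median(W,0).round(3),np.percentile(W,[3,97],0).round(3))
    if n=='side':cv2.imwrite('pics/b.png',cv2.resize(p['frame'][200:400,100:420,::-1],(800,500)))"
```

```text
shift cm [-4.44 19.05  5.61] turn 0.0 tilt [ 0.007  0.005 -1.   ] pos [0.5434 0.3517 0.1575] t 6.0167 w 0.542 f [ 0.2  0.2 -1.2]
side 0.63 [331.2, 245.3] [0.522 0.36  0.157] [[ 0.512  0.289 -0.   ]
 [ 0.559  0.395  0.24 ]]
top 0.59 [194.4, 156.7] [0.544 0.37  0.139] [[0.53  0.324 0.126]
 [0.56  0.372 0.239]]
top 0.28 [151.5, 308.8] [ 0.679 -0.004  0.015] [[ 0.639 -0.036 -0.002]
 [ 0.703  0.025  0.09 ]]
```

View pics/b.png

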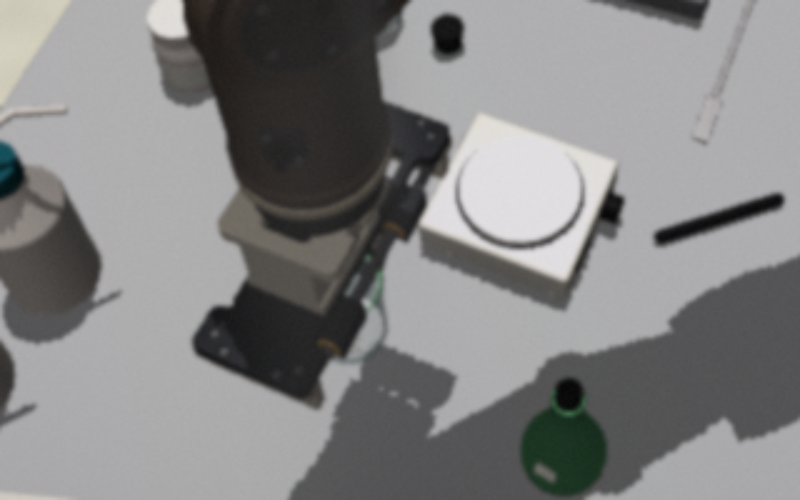

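Request:
play_rows(increments="-0.9 3.8 0 0 -0.6;-0.9 3.8 0 0 -0.6;-0.9 3.8 0 0 -0.6;-0.9 3.8 0 0 -0.6;-0.9 3.8 0 0 -0.6")

```text
clock: 6.63
position: [0.469, 0.1653, 0.1501]
ee_rot: [3.133, -0.213, -0.004]
force: [0.4, 0.4, -0.3]
width: 0.541
gripper_force: 12.0
```

Request:
play_rows(increments="0 0 1 0 -0.6;0 0 1 0 -0.6;0 0 0 0 -0.6;0 0 0 0 -0.6")

```text
clock: 6.97
position: [0.4704, 0.1684, 0.1306]
ee_rot: [3.134, -0.211, -0.003]
force: [0.5, 0.6, -0.9]
width: 0.537
gripper_force: 12.0
```

```bash
python3 -c "
from h import *
go(S,.082)
p=vision.get_image('side');W=cloud(p,S,.045);print(np.percentile(W[:,2],[1,5,50]))"
```

```text
shift cm [ 0.35 -0.14  4.86] turn 0.09 tilt [-0.002  0.    -1.   ] pos [0.4704 0.1684 0.1306] t 6.9667 w 0.537 f [ 0.5  0.6 -0.9]
[0.04684483 0.04869074 0.43155832]
```

Request:
play_rows(increments="0.3 -0.1 1.5 0 -0.6;0 0 1.5 0 -0.6;0 0 1 0 -0.6;0 0 0 0 -0.6;0 0 0 0 -0.6")

```text
clock: 7.43
position: [0.4738, 0.1687, 0.0915]
ee_rot: [3.134, -0.212, -0.002]
force: [-0.3, -0.2, -0.6]
width: 0.536
gripper_force: 12.0
```

Request:
play_rows(increments="0 0 0 0 -0.6")

```text
clock: 7.52
position: [0.4744, 0.1687, 0.0922]
ee_rot: [-3.134, 0.212, -0.001]
force: [-0.3, 0.4, 0.1]
width: 0.535
gripper_force: 12.0
```

Request:
play_rows(increments="0 0 0 0 -0.6")

```text
clock: 7.6
position: [0.4745, 0.1685, 0.0924]
ee_rot: [-3.134, 0.213, -0.002]
force: [-0.1, 0.6, -0.5]
width: 0.539
gripper_force: 12.0
```

Request:
play_rows(increments="0 0.1 0.5 0 -0.6;0 0 0.2 0 -0.6;0 0 0.1 0 -0.6;0 0 0 0 -0.6;0 0 0 0 -0.6")

```text
clock: 8.02
position: [0.4739, 0.167, 0.0837]
ee_rot: [3.134, -0.213, -0.0]
force: [-0.7, 0.2, -0.7]
width: 0.541
gripper_force: 12.0
```

Request:
play_rows(increments="0 0 0.15 0 -0.6;0 0 0 0 -0.6;0 0 0 0 -0.6")

```text
clock: 8.27
position: [0.4739, 0.167, 0.0822]
ee_rot: [3.134, -0.213, -0.0]
force: [-0.2, -0.4, 0.1]
width: 0.541
gripper_force: 12.0
```

Request:
play_rows(increments="0 0 0.15 0 -0.6;0 0 0 0 -0.6;0 0 0 0 -0.6")

```text
clock: 8.52
position: [0.4739, 0.167, 0.0807]
ee_rot: [3.134, -0.213, -0.0]
force: [-0.0, -0.7, -0.5]
width: 0.54
gripper_force: 12.0
```

Request:
play_rows(increments="0 -0.2 0.1 0 -0.6;0 0 0 0 -0.6;0 0 0 0 -0.6")

```text
clock: 8.77
position: [0.4744, 0.168, 0.0801]
ee_rot: [3.133, -0.215, 0.001]
force: [-1.1, -4.4, 5.4]
width: 0.537
gripper_force: 12.0
```

Request:
play_rows(increments="0 0 0.1 0 -0.6;0 0 0 0 -0.6;0 0 0 0 -0.6")

```text
clock: 9.02
position: [0.4746, 0.168, 0.0795]
ee_rot: [3.133, -0.215, 0.001]
force: [-1.5, -4.0, 12.3]
width: 0.537
gripper_force: 12.0
```

```bash
python3 -c "
from h import *
go(S,.082)
for n in('side','top'):
    p=vision.get_image(n)
    for d in cut_out('beaker',p)[:1]:
        r,c=np.nonzero(d['mask']&(p['z_map']>0));W=world(p,r,c);print(n,d['confidence'],d['point'],np.median(W,0).round(3),np.percentile(W,[1,3,97],0).round(3))
    if n=='side':cv2.imwrite('pics/c.png',cv2.resize(p['frame'][200:340,220:420,::-1],(800,560)))"
```

```text
shift cm [-0.08 -0.12 -0.25] turn -0.05 tilt [ 0.001 -0.002 -1.   ] pos [0.4746 0.168  0.0795] t 9.0167 w 0.537 f [-1.5 -4.  12.3]
```

View pics/c.png

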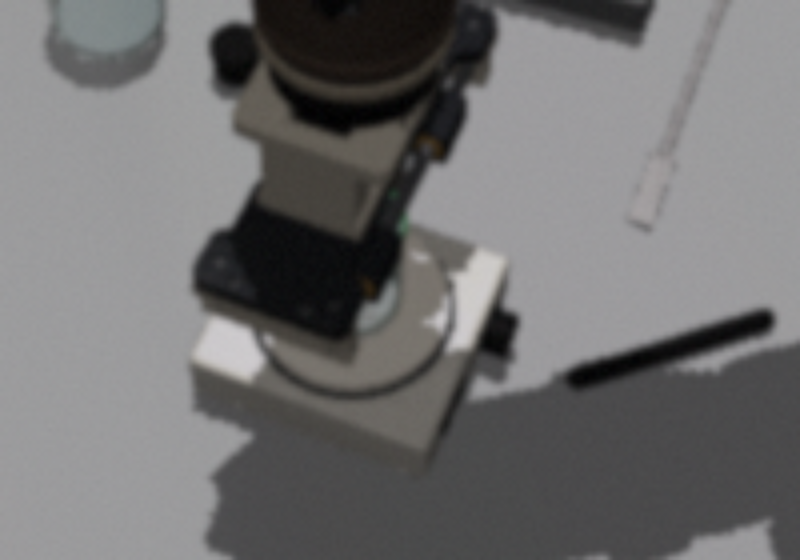

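It's in contact with the plate and pressing at 12 N. I'll ease off, correct by about 1 mm and release.

Request:
play_rows(increments="0 0 -0.15 0 -0.6;0 -0.1 0 0 -0.6;0 0 0.05 0 -0.6;0 0 0 0 -0.6")

```text
clock: 9.55
position: [0.4743, 0.1703, 0.0796]
ee_rot: [-3.134, 0.213, 0.0]
force: [-0.2, 0.7, 0.8]
width: 0.54
gripper_force: 12.0
```

Request:
play_rows(increments="0 0 0 0 0.3;0 0 0 0 0.6;0 0 0 0 0.9;0 0 0 0 0.9;0 0 0 0 0.9")

```text
clock: 9.97
position: [0.4743, 0.1699, 0.0797]
ee_rot: [3.134, -0.214, -0.0]
force: [0.3, -0.8, 0.2]
width: 0.853
gripper_force: 0.0
```

Request:
play_rows(increments="0 0 -2 0 0.9;0 0 -4 0 0.9;0 0 -4 0 0.9;0 0 -4 0 0.9;0.6 3 -3 0 0.6")

```text
clock: 10.38
position: [0.476, 0.1461, 0.2528]
ee_rot: [-3.13, 0.201, -0.005]
force: [2.0, -0.1, 0.1]
width: 0.915
gripper_force: 0.0
```

Request:
play_rows(increments="0 4.1 0 0 -0.1;0 4.1 0 0 -0.1;0 4.1 0 0 -0.1;0 4.1 0 0 -0.1;0 4.1 0 0 -0.1")

```text
clock: 10.8
position: [0.4476, -0.0647, 0.2492]
ee_rot: [3.134, -0.213, 0.001]
force: [0.5, -1.2, 0.4]
width: 0.565
gripper_force: 0.0
```

Request:
play_rows(increments="0 4.1 0 0 -0.1;0 4.1 0 0 -0.1;0 4.1 0 0 -0.1;0 4.1 0 0 -0.1;0 4.1 0 0 -0.1")

```text
clock: 11.22
position: [0.4198, -0.2679, 0.2491]
ee_rot: [3.134, -0.213, 0.001]
force: [0.7, 0.8, -0.7]
width: 0.452
gripper_force: 0.0
```

```bash
python3 - <<'E'
from h import *
go((.4130,-.3370),.012)
np.set_printoptions(precision=4,suppress=True)
for n in('side','top'):
    p=vision.get_image(n);W=cloud(p,S,.05)
    for lo,hi in((.112,.13),(.06,.11)):
        V=W[(W[:,2]>lo)&(W[:,2]<hi)]
        if len(V)>5: print(n,lo,circ(V,.025,S),cv2.minEnclosingCircle(V[:,:2].astype(np.float32)),V[:,2].max())
    W=cloud(p,(.413,-.337),.045);V=W[(W[:,2]>.026)&(W[:,2]<.045)]
    if len(V):print("cover",cv2.minEnclosingCircle(V[:,:2].astype(np.float32)),len(V),V.mean(0))
    V=W[(W[:,2]<.015)&(W[:,2]>.0045)];print("disc",cv2.minEnclosingCircle(V[:,:2].astype(np.float32)),np.median(V[:,2]))
E
```

```text
shift cm [ 0.25  6.93 23.72] turn 0.01 tilt [ 0. -0. -1.] pos [ 0.4198 -0.2679  0.2491] t 11.2167 w 0.452 f [ 0.7  0.8 -0.7]
side 0.112 (array([0.4731, 0.1716]), np.float64(0.0017096458760870543), 242) ((0.47540950775146484, 0.17247436940670013), 0.02933385595679283) 0.1223574770106386
side 0.06 (array([0.4727, 0.1716]), np.float64(0.0015656859730884566), 584) ((0.47371965646743774, 0.1716601401567459), 0.025970540940761566) 0.10993746840218499
cover ((0.4129570722579956, -0.33537018299102783), 0.009993857704102993) 35 [ 0.4119 -0.3347  0.0343]
disc ((0.4143598675727844, -0.3393160104751587), 0.042691923677921295) 0.0073309529763249115
top 0.112 (array([0.4745, 0.1704]), np.float64(0.0015791569795970848), 115) ((0.4765492081642151, 0.17169667780399323), 0.028739893808960915) 0.12149334312649485
top 0.06 (array([0.4742, 0.1682]), np.float64(0.0017272356521313304), 124) ((0.4742904007434845, 0.16873009502887726), 0.02422149106860161) 0.10981997730684445
disc ((0.0, 0.0), 0.0) nan
  return _methods._mean(a, axis=axis, dtype=dtype,
  ret = ret.dtype.type(ret / rcount)
```

Request:
play_rows(increments="0.1 3.4 2 0 -0.1;0.1 3.4 2 0 -0.1;0 0 4 0 -0.1;0 0 4 0 -0.1;0 0 4 0 -0.1")

```text
clock: 11.73
position: [0.4134, -0.3338, 0.0877]
ee_rot: [3.134, -0.215, 0.002]
force: [1.1, -0.9, -0.8]
width: 0.451
gripper_force: 0.0
```

Request:
play_rows(increments="0 0 2 0 -0.1;0 0 1.5 0 -0.1;0 0 0 0 -0.1;0 0 0 0 -0.1;0 0 0 0 -0.1")

```text
clock: 12.15
position: [0.4142, -0.3337, 0.055]
ee_rot: [3.134, -0.213, 0.002]
force: [-0.5, -0.7, 0.2]
width: 0.448
gripper_force: 0.0
```

```bash
python3 - <<'E'
from h import *
go((.4130,-.3365),.010)
p=vision.get_image('side');cv2.imwrite('pics/d.png',cv2.resize(p['frame'][60:180,290:490,::-1],(800,480)))
E
```

```text
shift cm [-0.08  0.29  4.5 ] turn 0.02 tilt [ 0.001 -0.001 -1.   ] pos [ 0.4142 -0.3337  0.055 ] t 12.15 w 0.448 f [-0.5 -0.7  0.2]
```

View pics/d.png

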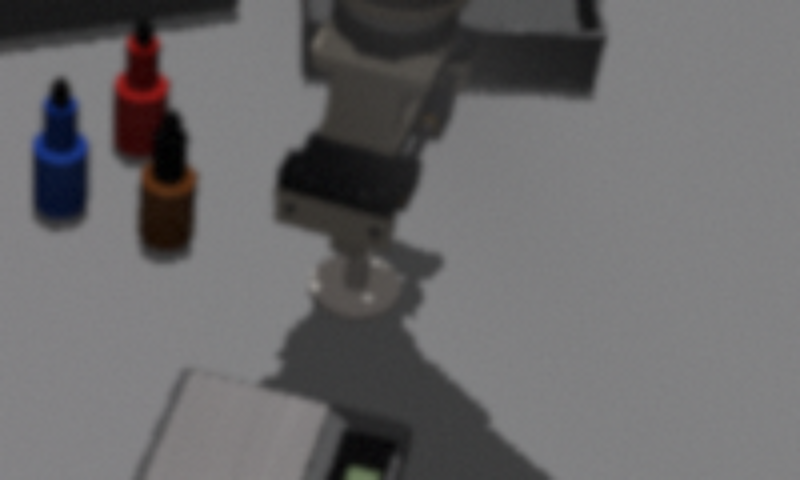

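The fingers straddle the knob at about (357,270) in the crop, and the disc is clear. I'll lower and grip.

Request:
play_rows(increments="0 0.2 1.5 0 -0.1;0 0 1.5 0 -0.1;0 0 1.0 0 -0.1;0 0 0.2 0 -0.1;0 0 0 0 -0.1")

```text
clock: 12.62
position: [0.4131, -0.3355, 0.012]
ee_rot: [-3.134, 0.213, 0.0]
force: [-0.8, 0.3, -0.3]
width: 0.452
gripper_force: 0.0
```

Request:
play_rows(increments="0 0 0 0 -0.1;0 0 0 0 -0.4;0 0 0 0 -0.7;0 0 0 0 -0.9;0 0 0 0 -0.9", grip_force=12)

```text
clock: 13.03
position: [0.4133, -0.3357, 0.0123]
ee_rot: [3.134, -0.213, 0.001]
force: [-0.2, -0.5, 0.2]
width: 0.207
gripper_force: 0.1
```

Request:
play_rows(increments="0 0 0 0 -0.9;0 0 0 0 -0.9;0 0 0 0 -0.9")

```text
clock: 13.28
position: [0.4132, -0.3357, 0.0121]
ee_rot: [3.134, -0.214, 0.0]
force: [-0.9, -0.3, 3.9]
width: 0.165
gripper_force: 12.0
```

Request:
play_rows(increments="0 0 -1 0 -0.9;0 0 -4 0 -0.9;0 0 -4 0 -0.9;0 0 -4 0 -0.9;0 0 -4 0 -0.9")

```text
clock: 13.7
position: [0.4126, -0.335, 0.1843]
ee_rot: [-3.134, 0.213, 0.0]
force: [0.9, -0.4, -1.2]
width: 0.17
gripper_force: 12.0
```

Request:
play_rows(increments="0 -2 -1 0 -0.9;0 -4 0 0 -0.9;0 -4 0 0 -0.9;0 -4 0 0 -0.9;0 -4 0 0 -0.9")

```text
clock: 14.12
position: [0.4371, -0.1554, 0.1927]
ee_rot: [3.134, -0.214, 0.001]
force: [1.6, -0.7, 0.1]
width: 0.173
gripper_force: 12.0
```

Request:
play_rows(increments="0 -4 0 0 -0.9;0 -4 0 0 -0.9;0 -4 0 0 -0.9;-0.2 -4 0 0 -0.9;-0.2 -4 0 0 -0.9")

```text
clock: 14.53
position: [0.4602, 0.0434, 0.1926]
ee_rot: [3.134, -0.214, 0.001]
force: [0.5, -0.3, -0.0]
width: 0.169
gripper_force: 12.0
```

Request:
play_rows(increments="-0.2 -4 0 0 -0.9;-0.2 -4 0 0 -0.9;0 -3.5 0 0 -0.9;0 0 0 0 -0.9;0 0 0 0 -0.9")

```text
clock: 14.95
position: [0.4717, 0.1583, 0.1923]
ee_rot: [-3.134, 0.206, 0.0]
force: [0.0, -0.3, -1.2]
width: 0.172
gripper_force: 12.0
```

```bash
python3 - <<'E'
from h import *
go((.4738,.170),.130)
p=vision.get_image('side');cv2.imwrite('pics/e.png',cv2.resize(p['frame'][180:340,220:420,::-1],(750,600)))
W=cloud(p,(.4738,.170),.03);print(np.percentile(W[:,2],[1,50,99]))
E
```

```text
shift cm [ 0.05 -1.18  6.23] turn 0.28 tilt [-0.     0.001 -1.   ] pos [0.4717 0.1583 0.1923] t 14.95 w 0.172 f [ 0.  -0.3 -1.2]
[0.0480314  0.43356608 0.63063079]
```

View pics/e.png

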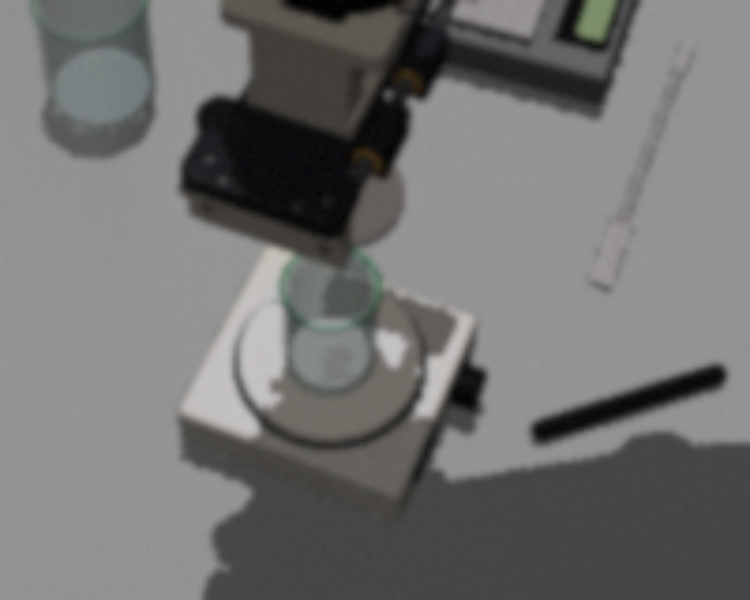

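The cover is held level, and the beaker stands in the middle of the plate, rim near (330,290) in the crop. I'll shift over and lower.

Request:
play_rows(increments="0.1 -1.2 1.5 0.2 -0.9;0 0 2 0 -0.9;0 0 1.5 0 -0.9;0 0 0.5 0 -0.9;0 0 0 0 -0.9")

```text
clock: 15.42
position: [0.4741, 0.1657, 0.136]
ee_rot: [3.132, -0.222, -0.004]
force: [-0.1, -0.4, 0.1]
width: 0.168
gripper_force: 12.0
```

Request:
play_rows(increments="0 0 0 0 -0.9;0 0 0 0 -0.9")

```text
clock: 15.58
position: [0.4755, 0.1673, 0.1379]
ee_rot: [-3.134, 0.22, -0.002]
force: [-0.1, 0.5, -0.7]
width: 0.169
gripper_force: 12.0
```

```bash
python3 - <<'E'
from h import *
go((.4738,.170),.130)
for n in("side","top"):
    p=vision.get_image(n)
    W=cloud(p,(.4738,.170),.045)
    for lo,hi in((.128,.142),(.06,.11)):
        V=W[(W[:,2]>lo)&(W[:,2]<hi)]
        if len(V)>5:print(n,lo,len(V),V.mean(0).round(4),cv2.minEnclosingCircle(V[:,:2].astype(np.float32)),circ(V,.031 if lo>.1 else .025,(.474,.17)))
E
```

```text
shift cm [-0.21 -0.24  0.79] turn -0.25 tilt [ 0.001  0.    -1.   ] pos [0.4755 0.1673 0.1379] t 15.5833 w 0.169 f [-0.1  0.5 -0.7]
side 0.128 183 [0.4553 0.174  0.1323] ((0.4586499035358429, 0.17048612236976624), 0.025450151413679123) (array([0.48211103, 0.16620271]), np.float64(0.004569835097399237), 183)
side 0.06 260 [0.465  0.1886 0.0827] ((0.4705996513366699, 0.17576317489147186), 0.02443045750260353) (array([0.4732008 , 0.16993348]), np.float64(0.0005712488281388996), 260)
top 0.128 16 [0.4736 0.1395 0.1303] ((0.47420671582221985, 0.14153209328651428), 0.014116943813860416) (array([0.47704778, 0.16917235]), np.float64(0.001075280975369681), 16)
top 0.06 9 [0.4665 0.149  0.0691] ((0.46868011355400085, 0.15137270092964172), 0.015383169054985046) (array([0.47424911, 0.17052339]), np.float64(0.0001582359979224958), 9)
```

Correct by −0.2 in x and −0.25 in y, then lower gradually.

Request:
play_rows(increments="-0.2 -0.25 0.2 0 -0.9;0 0 0.3 0 -0.9;0 0 0 0 -0.9;0 0 0 0 -0.9;0 0 0 0 -0.9")

```text
clock: 16.1
position: [0.4732, 0.1705, 0.1318]
ee_rot: [3.134, -0.219, -0.0]
force: [0.4, 0.6, -0.4]
width: 0.17
gripper_force: 12.0
```

Request:
play_rows(increments="0 0 0.15 0 -0.9;0 0 0 0 -0.9;0 0 0 0 -0.9")

```text
clock: 16.35
position: [0.4732, 0.1704, 0.1303]
ee_rot: [3.134, -0.219, -0.0]
force: [0.1, -0.4, -0.2]
width: 0.171
gripper_force: 12.0
```

Request:
play_rows(increments="0 0 0.1 0 -0.9;0 0 0 0 -0.9;0 0 0 0 -0.9")

```text
clock: 16.6
position: [0.4736, 0.1706, 0.13]
ee_rot: [-3.134, 0.219, -0.001]
force: [-1.7, -0.4, 8.0]
width: 0.167
gripper_force: 12.0
```

Request:
play_rows(increments="0 0 -0.05 0 -0.9;0 0 0 0 -0.5;0 0 0 0 -0.1;0 0 0 0 0;0 0 0 0 0")

```text
clock: 17.02
position: [0.4732, 0.1704, 0.1298]
ee_rot: [3.134, -0.219, -0.0]
force: [-0.4, 0.5, -0.2]
width: 0.412
gripper_force: 0.0
```

Request:
play_rows(increments="0 0 -1.5 0 0;0 0 -4 0 0;0 0 -4 0 0;0 4 -2 0 0;0 4 0 0 0")

```text
clock: 17.43
position: [0.4648, 0.0967, 0.2481]
ee_rot: [-3.131, 0.21, -0.012]
force: [1.3, -1.2, 0.1]
width: 0.498
gripper_force: 0.0
```

Request:
play_rows(increments="0 4.1 0 0 0;0 4.1 0 0 0;0 4.1 0 0 0;0 4.1 0 0 0;0 4.1 0 0 0")

```text
clock: 17.85
position: [0.4333, -0.1109, 0.2438]
ee_rot: [3.134, -0.219, 0.001]
force: [1.4, -0.3, 0.3]
width: 0.504
gripper_force: 0.0
```

```bash
python3 - <<'E'
from h import *
go((.5510,-.3583),.054)
for n in("side","top"):
    p=vision.get_image(n)
    W=cloud(p,(.4738,.170),.06)
    for nm,lo,hi,r in(("disc",.116,.128,.031),("knob",.13,.165,.008),("wall",.06,.11,.025),("plate",.04,.053,.05)):
        V=W[(W[:,2]>lo)&(W[:,2]<hi)]
        if len(V)>5:print(n,nm,len(V),V.mean(0).round(4),cv2.minEnclosingCircle(V[:,:2].astype(np.float32)),circ(V,r,(.474,.17)))
    if n=="side":cv2.imwrite('pics/f.png',cv2.resize(p['frame'][180:340,220:420,::-1],(750,600)))
E
```

```text
shift cm [15.08 22.86 18.99] turn -0.18 tilt [ 0.001 -0.    -1.   ] pos [ 0.4333 -0.1109  0.2438] t 17.85 w 0.504 f [ 1.4 -0.3  0.3]
side disc 614 [0.4718 0.1747 0.1246] ((0.47248098254203796, 0.17094182968139648), 0.03162768855690956) (array([0.47466705, 0.16410201]), np.float64(0.007907719849300892), 614)
side knob 108 [0.472  0.1738 0.1474] ((0.4727301001548767, 0.17147044837474823), 0.008620055392384529) (array([0.47277101, 0.17013519]), np.float64(0.001464854400934477), 108)
side wall 299 [0.4678 0.1895 0.0844] ((0.47245779633522034, 0.1729947030544281), 0.025142766535282135) (array([0.47305472, 0.16990622]), np.float64(0.0005904146790860625), 299)
side plate 1423 [0.4699 0.1856 0.0465] ((0.4738110899925232, 0.17028619349002838), 0.06000993400812149) (array([0.47514086, 0.16426876]), np.float64(0.008474921049676487), 1423)
top disc 425 [0.4739 0.1696 0.1216] ((0.47413328289985657, 0.17059460282325745), 0.03106929361820221) (array([0.47357446, 0.17453336]), np.float64(0.008925696519378783), 425)
top knob 41 [0.4739 0.1691 0.1489] ((0.4735340476036072, 0.17005771398544312), 0.007558451499789953) (array([0.47308703, 0.17073883]), np.float64(0.002191937976307135), 41)
top wall 17 [0.4752 0.1484 0.0695] ((0.475305438041687, 0.154425710439682), 0.01882249116897583) (array([0.47424206, 0.1707155 ]), np.float64(0.0001984713967646735), 17)
top plate 638 [0.4748 0.1563 0.0452] ((0.4738495647907257, 0.1700158715248108), 0.059905558824539185) (array([0.47435656, 0.18052028]), np.float64(0.007806178199109079), 638)
```

View pics/f.png

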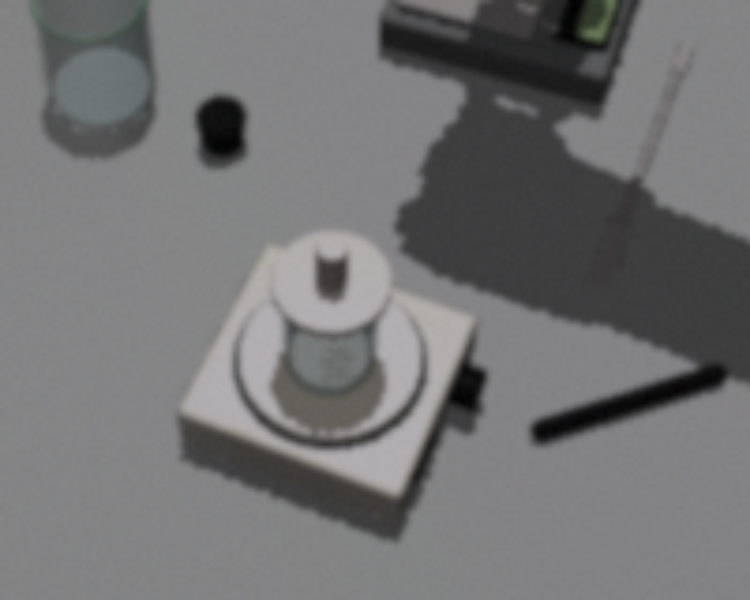

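The cover lies centred on the beaker, knob up at about (332,265) in the crop, and the beaker is centred on the plate. Next is the bottle.

Request:
play_rows(increments="2.2 3.3 0 -0.2 0;2.2 3.3 0 0 0;2.2 3.3 0 0 0;2.2 3.3 0 0 0;2.2 3.3 0 0 0")

```text
clock: 18.37
position: [0.5213, -0.2888, 0.2434]
ee_rot: [-3.134, 0.213, -0.0]
force: [1.8, 0.1, 1.0]
width: 0.501
gripper_force: 0.0
```

Request:
play_rows(increments="2 3.2 0 0 -0.1;2 3.2 0 0 -0.1;0 0 3.5 0 -0.1;0 0 3.5 0 -0.1;0 0 3 0 -0.1")

```text
clock: 18.78
position: [0.5515, -0.3563, 0.1413]
ee_rot: [-3.134, 0.215, 0.001]
force: [0.5, 1.5, -0.3]
width: 0.448
gripper_force: 0.0
```

Request:
play_rows(increments="0 0 0 0 -0.1;0 0 0 0 -0.1;0 0 0 0 -0.1")

```text
clock: 19.03
position: [0.5526, -0.3564, 0.1454]
ee_rot: [3.134, -0.213, 0.003]
force: [0.2, -1.0, 0.9]
width: 0.449
gripper_force: 0.0
```

```bash
python3 - <<'E'
from h import *
go((.5510,-.3583),.054)
p=vision.get_image("side")
cv2.imwrite('pics/g.png',cv2.resize(p['frame'][40:160,260:420,::-1],(800,600)))
W=cloud(p,(.55,-.357),.03)
for lo,hi,r in((.01,.048,.02),(.055,.085,.012),(.09,.108,.007)):
    V=W[(W[:,2]>lo)&(W[:,2]<hi)]
    if len(V)>5:print(lo,circ(V,r,(.551,-.358)))
E
```

```text
shift cm [-0.15  0.2   9.14] turn 0.03 tilt [ 0.002 -0.001 -1.   ] pos [ 0.5526 -0.3564  0.1454] t 19.0333 w 0.449 f [ 0.2 -1.   0.9]
0.01 (array([ 0.54957482, -0.35867049]), np.float64(0.0013465820787238313), 149)
0.055 (array([ 0.54947962, -0.35816152]), np.float64(0.0019543738309472105), 90)
0.09 (array([ 0.54915517, -0.35899106]), np.float64(0.0016167307513071639), 37)
```

View pics/g.png

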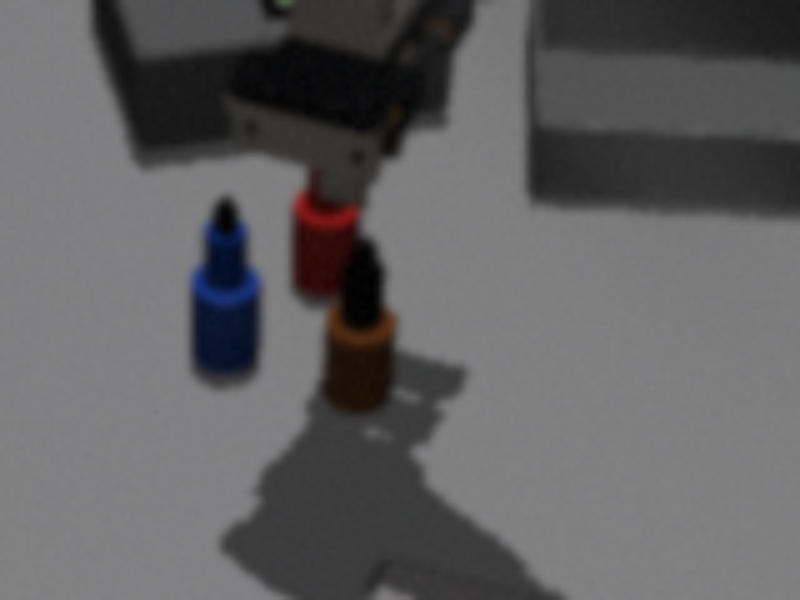

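The gripper is above the brown bottle at (360,330) in the crop, with the red and blue ones clear of its path.

Request:
play_rows(increments="-0.2 0.2 1.5 0 -0.1;0 0 2.5 0 -0.1;0 0 2.5 0 -0.1;0 0 1.5 0 -0.1;0 0 0.9 0 -0.1")

```text
clock: 19.5
position: [0.5497, -0.3582, 0.0549]
ee_rot: [3.134, -0.213, 0.002]
force: [0.2, 0.6, 0.4]
width: 0.449
gripper_force: 0.0
```

Request:
play_rows(increments="0 0 0 0 -0.1;0 0 0 0 -0.1;0 0 0 0 -0.3;0 0 0 0 -0.5;0 0 0 0 -0.8", grip_force=12)

```text
clock: 19.92
position: [0.5499, -0.3584, 0.0559]
ee_rot: [3.133, -0.213, 0.003]
force: [-0.0, -0.6, 0.6]
width: 0.28
gripper_force: 0.0
```

Request:
play_rows(increments="0 0 0 0 -0.8;0 0 0 0 -0.8;0 0 0 0 -0.8;0 0 0 0 -0.8")

```text
clock: 20.25
position: [0.5499, -0.3584, 0.0556]
ee_rot: [3.134, -0.213, 0.002]
force: [-0.2, 0.6, 7.0]
width: 0.26
gripper_force: 12.0
```

Request:
play_rows(increments="0 0 -1 0 -0.8;0 0 -3 0 -0.8;0 0 -4 0 -0.8;0 0 -3 0 -0.8;-1 -2 -1 0 -0.8")

```text
clock: 20.67
position: [0.544, -0.3421, 0.1803]
ee_rot: [3.128, -0.22, 0.012]
force: [1.2, -0.0, 0.9]
width: 0.259
gripper_force: 12.0
```

Request:
play_rows(increments="-1.6 -3.8 0 0 -0.8;-1.6 -3.8 0 0 -0.8;-1.6 -3.8 0 0 -0.8;-1.6 -3.8 0 0 -0.8;-1.6 -3.8 0 0 -0.8")

```text
clock: 21.08
position: [0.4875, -0.1361, 0.1752]
ee_rot: [3.134, -0.214, 0.001]
force: [1.4, 0.7, -1.1]
width: 0.258
gripper_force: 12.0
```

Request:
play_rows(increments="-1.6 -3.8 0 0 -0.8;-1.6 -3.8 0 0 -0.8;-1.6 -3.8 0 0 -0.8;-0.8 -3.3 0 0 -0.8;0 0 0 0 -0.8")

```text
clock: 21.5
position: [0.4518, 0.0227, 0.1755]
ee_rot: [-3.133, 0.199, -0.001]
force: [1.1, 0.7, -0.7]
width: 0.259
gripper_force: 12.0
```

Request:
play_rows(increments="0 0 0 0 -0.8;0 0 0 0 -0.8")

```text
clock: 21.67
position: [0.4531, 0.0148, 0.1749]
ee_rot: [3.134, -0.213, 0.001]
force: [0.8, -0.8, -1.0]
width: 0.259
gripper_force: 12.0
```

```bash
python3 - <<'E'
from h import *
go((.4532,.0158),.056)
p=vision.get_image("side")
cv2.imwrite('pics/i.png',cv2.resize(p['frame'][100:300,200:440,::-1],(720,600)))
E
```

```text
shift cm [-1.000e-02 -1.000e-01  1.189e+01] turn 0.01 tilt [ 0.    -0.001 -1.   ] pos [0.4531 0.0148 0.1749] t 21.6667 w 0.259 f [ 0.8 -0.8 -1. ]
```

View pics/i.png

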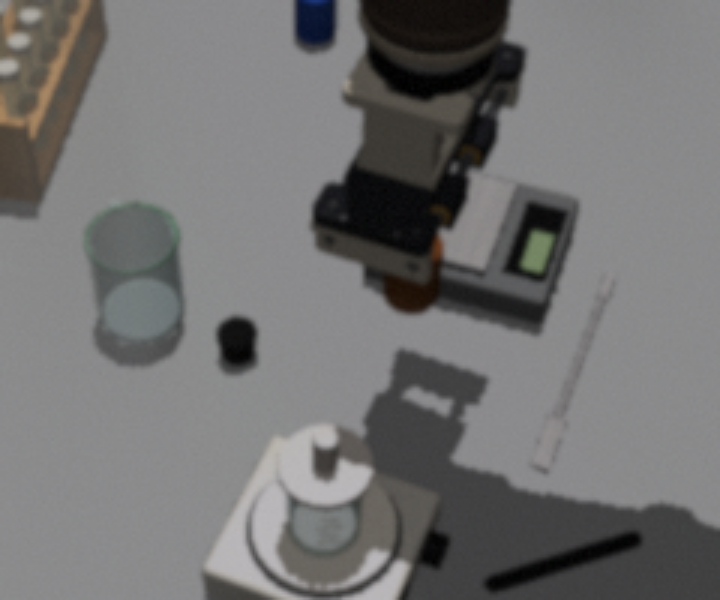

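The bottle hangs upright, base near (412,295) in the crop. The stopper and large beaker are undisturbed. I'll lower it at the midpoint.

Request:
play_rows(increments="0 -0.1 2.5 0 -0.8;0 0 3 0 -0.8;0 0 3 0 -0.8;0 0 2 0 -0.8;0 0 0.8 0 -0.8")

```text
clock: 22.13
position: [0.4516, 0.0145, 0.059]
ee_rot: [3.133, -0.218, -0.006]
force: [-0.4, -0.4, -0.5]
width: 0.259
gripper_force: 12.0
```

Request:
play_rows(increments="0 0 0.2 0 -0.8;0 0 0 0 -0.8;0 0 0 0 -0.8")

```text
clock: 22.38
position: [0.4541, 0.0161, 0.0605]
ee_rot: [-3.134, 0.215, -0.003]
force: [0.8, -1.1, -0.7]
width: 0.259
gripper_force: 12.0
```

Request:
play_rows(increments="0 0 0.15 0 -0.8;0 0 0 0 -0.8;0 0 0 0 -0.8")

```text
clock: 22.63
position: [0.4535, 0.0164, 0.0587]
ee_rot: [-3.134, 0.214, -0.002]
force: [-0.4, -0.2, -0.1]
width: 0.259
gripper_force: 12.0
```

Request:
play_rows(increments="0 0.05 0.15 0 -0.8;0 0 0 0 -0.8;0 0 0 0 -0.8")

```text
clock: 22.88
position: [0.453, 0.0159, 0.0566]
ee_rot: [3.134, -0.213, 0.0]
force: [0.4, 0.4, -0.6]
width: 0.26
gripper_force: 12.0
```

Request:
play_rows(increments="0 0 0.1 0 -0.8;0 0 0 0 -0.8;0 0 0 0 -0.8")

```text
clock: 23.13
position: [0.4531, 0.016, 0.0556]
ee_rot: [-3.134, 0.213, -0.0]
force: [-1.5, 0.2, 1.7]
width: 0.26
gripper_force: 12.0
```

Request:
play_rows(increments="0 0 0.1 0 -0.8;0 0 0 0 -0.8;0 0 0 0 -0.8")

```text
clock: 23.38
position: [0.4535, 0.0161, 0.0551]
ee_rot: [-3.134, 0.213, -0.002]
force: [-1.5, -0.0, 8.8]
width: 0.257
gripper_force: 12.0
```

Request:
play_rows(increments="0 0 -0.1 0 -0.8;0 0 0 0 -0.4;0 0 0 0 -0.1;0 0 0 0 -0.1;0 0 0 0 -0.1")

```text
clock: 23.8
position: [0.4529, 0.0159, 0.0554]
ee_rot: [3.134, -0.214, -0.0]
force: [0.3, -0.3, 0.5]
width: 0.437
gripper_force: 0.0
```

Request:
play_rows(increments="0 0 -2 0 -0.1;0 0 -4 0 -0.1;0 0 -4 0 -0.1;0 0 -4 0 -0.1;0 0 -4 0 -0.1")

```text
clock: 24.22
position: [0.4524, 0.016, 0.2375]
ee_rot: [-3.134, 0.213, 0.001]
force: [1.7, 0.1, 0.5]
width: 0.45
gripper_force: 0.0
```

Request:
play_rows(increments="-1.2 -3.6 -1.5 0 -0.1;-1.2 -3.6 0 0 -0.1;-1.2 -3.6 0 0 -0.1;-1.2 -3.6 0 0 -0.1;-1.2 -3.6 0 0 -0.1")

```text
clock: 24.63
position: [0.4173, 0.2039, 0.2508]
ee_rot: [-3.134, 0.214, -0.001]
force: [1.7, 0.0, -0.4]
width: 0.451
gripper_force: 0.0
```

Request:
play_rows(increments="-1.2 -3.6 0 0 -0.1;-1.2 -3.6 0 0 -0.1;-1.2 -3.6 0 0 -0.1;-1.2 -3.6 0 0 -0.1;0 0 0 0 -0.1")

```text
clock: 25.05
position: [0.3862, 0.3594, 0.2506]
ee_rot: [-3.131, 0.199, 0.003]
force: [-0.7, 1.0, 0.4]
width: 0.449
gripper_force: 0.0
```

Request:
play_rows(increments="0 0 3.5 0 -0.1;0 0 3.5 0 -0.1;0 0 2 0 -0.1;0 0 0 0 -0.1;0 0 0 0 -0.1")

```text
clock: 25.47
position: [0.3894, 0.3511, 0.1601]
ee_rot: [3.133, -0.213, -0.002]
force: [1.2, -0.1, 0.2]
width: 0.453
gripper_force: 0.0
```

```bash
python3 - <<'E'
from h import *
go((.3902,.3515),.067)
for n in("top","side"):
    p=vision.get_image(n)
    W=cloud(p,(.453,.016),.04)
    for lo,hi,r in((.01,.048,.02),(.055,.085,.012),(.09,.108,.007)):
        V=W[(W[:,2]>lo)&(W[:,2]<hi)]
        if len(V)>5:print(n,lo,circ(V,r,(.453,.016)),V[:,2].max())
cv2.imwrite('pics/j.png',cv2.resize(p['frame'][160:400,200:480,::-1],(700,600)))
W=cloud(p,(.39,.352),.03);V=W[(W[:,2]>.073)&(W[:,2]<.104)];print(circ(V,.012,(.39,.3515)))
E
```

```text
shift cm [ 0.08 -0.07  9.31] turn 0.03 tilt [-0.002 -0.002 -1.   ] pos [0.3894 0.3511 0.1601] t 25.4667 w 0.453 f [ 1.2 -0.1  0.2]
top 0.01 (array([0.45202893, 0.01594482]), np.float64(0.0020898657481705804), 26) 0.04798265183308725
top 0.055 (array([0.45445714, 0.01814663]), np.float64(0.001975322394436873), 25) 0.08482667983678782
top 0.09 (array([0.45061733, 0.01798057]), np.float64(0.0023261850435607814), 22) 0.10599379588064362
(array([0.39  , 0.3515]), np.float64(nan), 0)h.py:26: RuntimeWarning: Mean of empty slice.
  return s.x, np.abs(s.fun).mean(), len(W)
  ret = ret.dtype.type(ret / rcount)
```

View pics/j.png

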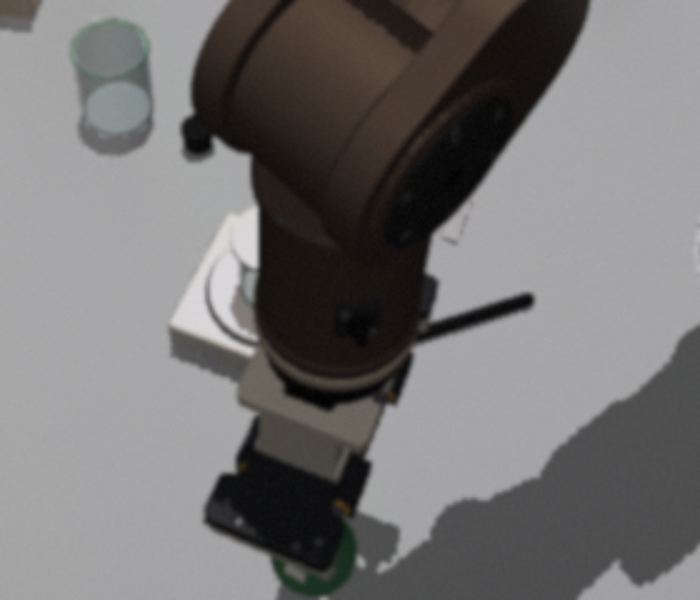

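The gripper is above the flask, whose neck is hidden under the hand near (315,560) in the crop. The bottle is upright near the midpoint. I'll lower and grip the neck.

Request:
play_rows(increments="0.1 -0.1 2 0 -0.1;0 0 2.5 0 -0.1;0 0 2.5 0 -0.1;0 0 1.5 0 -0.1;0 0 0.5 0 -0.1")

```text
clock: 25.98
position: [0.3911, 0.3524, 0.07]
ee_rot: [3.134, -0.214, -0.0]
force: [0.3, -0.6, -0.4]
width: 0.45
gripper_force: 0.0
```

Request:
play_rows(increments="0 0 0 0 -0.1;0 0 0 0 -0.1;0 0 0 0 -0.3;0 0 0 0 -0.5;0 0 0 0 -0.8", grip_force=15)

```text
clock: 26.4
position: [0.3916, 0.3529, 0.0715]
ee_rot: [-3.133, 0.214, -0.002]
force: [0.8, 0.0, 0.8]
width: 0.283
gripper_force: 0.5
```

Request:
play_rows(increments="0 0 0 0 -0.8;0 0 0 0 -0.8;0 0 0 0 -0.8;0 0 0 0 -0.8")

```text
clock: 26.73
position: [0.3914, 0.3526, 0.0711]
ee_rot: [-3.134, 0.214, -0.001]
force: [-0.4, -2.0, 6.8]
width: 0.25
gripper_force: 15.0
```

Request:
play_rows(increments="0 0 -1 0 -0.8;0 0 -3 0 -0.8;0 0 -4 0 -0.8;0 0 -2 0 -0.8;1.5 0 0 0 -0.8")

```text
clock: 27.15
position: [0.4052, 0.3536, 0.1759]
ee_rot: [-3.129, 0.207, -0.006]
force: [0.5, 1.1, -1.1]
width: 0.25
gripper_force: 15.0
```

Request:
play_rows(increments="3.7 0 0 0 -0.8;3.7 0 0 0 -0.8;3.7 0 0 0 -0.8;3.7 0 0 0 -0.8;3.7 0 0 0 -0.8")

```text
clock: 27.57
position: [0.591, 0.3241, 0.1699]
ee_rot: [3.133, -0.214, -0.001]
force: [0.1, -0.1, -1.1]
width: 0.251
gripper_force: 15.0
```

Request:
play_rows(increments="2 2.5 0 0 -0.8;1.5 3 0 0 -0.8;0 3.5 0 0 -0.8;0 3.5 0 0 -0.8;0 3.5 0 0 -0.8")

```text
clock: 27.98
position: [0.6018, 0.1598, 0.1695]
ee_rot: [3.134, -0.214, -0.002]
force: [1.8, -0.0, -1.5]
width: 0.249
gripper_force: 15.0
```

Request:
play_rows(increments="0 1 0 0 -0.8;0 0 0 0 -0.8;0 0 0 0 -0.8;0 0 0 0 -0.8")

```text
clock: 28.32
position: [0.6008, 0.1536, 0.1704]
ee_rot: [-3.134, 0.211, 0.001]
force: [-0.5, -0.0, -0.9]
width: 0.252
gripper_force: 15.0
```

```bash
python3 - <<'E'
from h import *
go((.6008,.1520),.071)
p=vision.get_image("side")
cv2.imwrite('pics/k.png',cv2.resize(p['frame'][140:340,160:400,::-1],(720,600)))
E
```

```text
shift cm [0.03 0.17 9.94] turn 0.08 tilt [-0.     0.001 -1.   ] pos [0.6008 0.1536 0.1704] t 28.3167 w 0.252 f [-0.5 -0.  -0.9]
```

View pics/k.png

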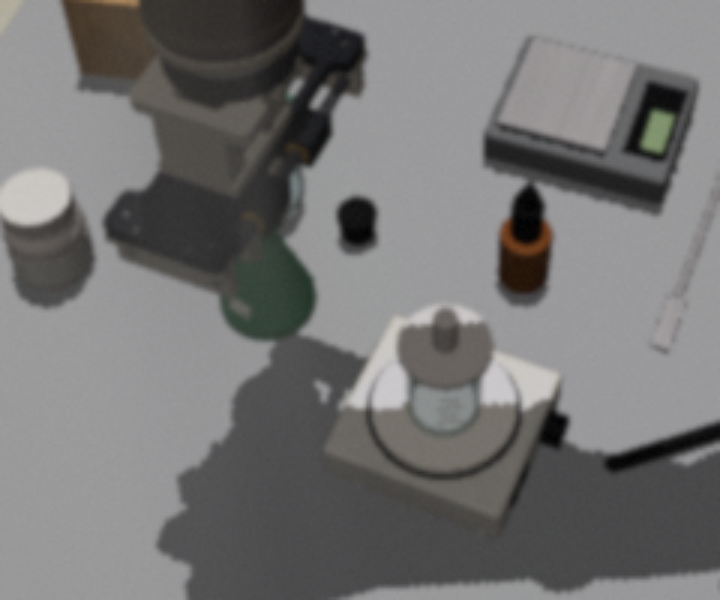

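The flask hangs upright at about (268,290) in the crop and everything else is in place, with the bottle between the stirrer and the balance. I'll lower it.

Request:
play_rows(increments="0 0.1 2 0 -0.8;0 0 2.5 0 -0.8;0 0 2.5 0 -0.8;0 0 1.5 0 -0.8;0 0 0.7 0 -0.8")

```text
clock: 28.78
position: [0.5991, 0.1525, 0.0758]
ee_rot: [3.134, -0.21, -0.006]
force: [-0.1, 1.1, -1.1]
width: 0.25
gripper_force: 15.0
```

Request:
play_rows(increments="0 0 0 0 -0.8;0 0 0 0 -0.8;0 0 0 0 -0.8")

```text
clock: 29.03
position: [0.6016, 0.1521, 0.0797]
ee_rot: [-3.133, 0.212, -0.003]
force: [1.1, -0.9, -1.1]
width: 0.25
gripper_force: 15.0
```

Request:
play_rows(increments="0 0 0.2 0 -0.8;0 0 0 0 -0.8;0 0 0 0 -0.8")

```text
clock: 29.28
position: [0.601, 0.1512, 0.0771]
ee_rot: [-3.134, 0.213, -0.001]
force: [-0.0, -0.1, -2.1]
width: 0.248
gripper_force: 15.0
```

Request:
play_rows(increments="0 0 0.15 0 -0.8;0 0 0 0 -0.8;0 0 0 0 -0.8")

```text
clock: 29.53
position: [0.6006, 0.1511, 0.075]
ee_rot: [3.134, -0.214, -0.0]
force: [-1.0, 0.5, -1.0]
width: 0.248
gripper_force: 15.0
```

Request:
play_rows(increments="0 -0.1 0.2 0 -0.8;0 0 0.1 0 -0.8;0 0 0 0 -0.8;0 0 0 0 -0.8")

```text
clock: 29.87
position: [0.6007, 0.1522, 0.0718]
ee_rot: [3.134, -0.213, -0.001]
force: [-0.4, -0.1, -2.0]
width: 0.25
gripper_force: 15.0
```

Request:
play_rows(increments="0 0 0.1 0 -0.8;0 0 0 0 -0.8;0 0 0 0 -0.8")

```text
clock: 30.12
position: [0.6011, 0.1522, 0.0713]
ee_rot: [-3.134, 0.213, -0.001]
force: [0.1, 0.5, 1.4]
width: 0.254
gripper_force: 15.0
```

Request:
play_rows(increments="0 0 0.05 0 -0.8;0 0 0 0 -0.8;0 0 0 0 -0.8")

```text
clock: 30.37
position: [0.6014, 0.1522, 0.0712]
ee_rot: [-3.134, 0.214, -0.002]
force: [0.3, 0.1, 5.2]
width: 0.25
gripper_force: 15.0
```

It's down. I'll release and withdraw straight up, then aside.

Request:
play_rows(increments="0 0 -0.05 0 -0.8;0 0 0 0 -0.4;0 0 0 0 -0.1;0 0 0 0 -0.1;0 0 0 0 -0.1")

```text
clock: 30.78
position: [0.6007, 0.1521, 0.0708]
ee_rot: [3.134, -0.214, -0.001]
force: [0.3, -0.1, 0.4]
width: 0.431
gripper_force: 0.0
```

Request:
play_rows(increments="0 0 -2 0 -0.1;0 0 -4 0 -0.1;0 0 -4 0 -0.1;0 0 -4 0 -0.1;0 0 -4 0 -0.1")

```text
clock: 31.2
position: [0.6003, 0.1521, 0.2529]
ee_rot: [3.134, -0.213, -0.001]
force: [0.9, -0.2, 0.7]
width: 0.448
gripper_force: 0.0
```

Request:
play_rows(increments="0 4 0 0 -0.1;0 4 0 0 -0.1;0 4 0 0 -0.1;0 4 0 0 -0.1;0 4 0 0 -0.1")

```text
clock: 31.62
position: [0.5731, -0.0477, 0.2512]
ee_rot: [3.134, -0.213, 0.0]
force: [0.8, -0.7, -1.1]
width: 0.451
gripper_force: 0.0
```

Request:
play_rows(increments="0 4 0 0 -0.1;0 4 0 0 -0.1;0 4 0 0 -0.1;0 4 0 0 -0.1;0 4 0 0 -0.1")

```text
clock: 32.03
position: [0.5459, -0.246, 0.2511]
ee_rot: [3.134, -0.213, 0.0]
force: [0.2, -0.1, -0.5]
width: 0.45
gripper_force: 0.0
```

```bash
python3 - <<'E'
from h import *
np.set_printoptions(precision=4,suppress=True)
go((.6,-.25))
for n in("top","side"):
    p=vision.get_image(n)
    for k,c,rad,L in(("bottle",(.4532,.0158),.04,((.01,.048,.02),(.055,.085,.012),(.09,.108,.007))),("flask",(.5998,.1521),.045,((.0015,.01,.032),(.073,.104,.012),(.108,.12,.01))),("knob",(.474,.17),.02,((.13,.16,.008),))):
        W=cloud(p,c,rad)
        for lo,hi,r in L:
            V=W[(W[:,2]>lo)&(W[:,2]<hi)]
            if len(V)>5:
                q=circ(V,r,c);d=q[0]-S;print(n,k,lo,q[0],"stirrer xy",d@X,-d@Yt,round(q[1],4),"mean",V.mean(0))
    for q in("big_beaker","stopper"):
        for d in cut_out(q,p)[:1]:print(q,d["point"])
cv2.imwrite('pics/l.png',cv2.resize(p['frame'][60:400,140:500,::-1],(635,600)))
E
```

```text
shift cm [ 5.41 -0.33  0.  ] turn 0.02 tilt [ 0. -0. -1.] pos [ 0.5459 -0.246   0.2511] t 32.0333 w 0.45 f [ 0.2 -0.1 -0.5]
top bottle 0.01 [0.4521 0.0157] stirrer xy -0.0008308247721536553 -0.1551195498454684 0.0022 mean [0.456  0.0134 0.0423]
top bottle 0.055 [0.4546 0.0174] stirrer xy 0.0014305972965646789 -0.15316956880097185 0.002 mean [0.4529 0.0142 0.0824]
top bottle 0.09 [0.4501 0.0162] stirrer xy -0.0029385975416498806 -0.15496440739707257 0.0023 mean [0.4537 0.0159 0.1006]
top flask 0.0015 [0.6012 0.1531] stirrer xy 0.12825647201405235 0.001218317482493978 0.0033 mean [0.5976 0.1419 0.0057]
top flask 0.073 [0.601  0.1526] stirrer xy 0.12810729648354324 0.0007208378142064978 0.0003 mean [0.5951 0.1464 0.0919]
top flask 0.108 [0.6005 0.1525] stirrer xy 0.12758166919490946 0.0005115114022335918 0.003 mean [0.6002 0.1522 0.1133]
top knob 0.13 [0.4734 0.1709] stirrer xy -0.0007969415586038919 0.0015167160567186445 0.0021 mean [0.474  0.1689 0.1485]
big_beaker [150.9, 309.6]
stopper [183.1, 297.2]
side bottle 0.01 [0.4528 0.0154] stirrer xy -0.00015253190964055978 -0.1553907196936844 0.0008 mean [0.4501 0.0311 0.0293]
side bottle 0.055 [0.4528 0.0155] stirrer xy -0.00010536299958569139 -0.15520525791809744 0.0013 mean [0.4519 0.0249 0.0686]
side bottle 0.09 [0.4525 0.0147] stirrer xy -0.0003238239557718377 -0.1560772589970988 0.0015 mean [0.4523 0.019  0.0999]
side flask 0.0015 [0.5981 0.153 ] stirrer xy 0.1251722369648178 0.0006690198133360128 0.0053 mean [0.5912 0.165  0.0037]
side flask 0.073 [0.6   0.152] stirrer xy 0.12718344229474182 2.9784131929438854e-06 0.0006 mean [0.5954 0.1605 0.0893]
side flask 0.108 [0.6001 0.1517] stirrer xy 0.127305490596424 -0.00028469376462022025 0.0027 mean [0.599  0.1538 0.1154]
side knob 0.13 [0.4729 0.1699] stirrer xy -0.001172423385923052 0.0004429265664915906 0.0015 mean [0.4719 0.1736 0.1474]
big_beaker [191.9, 246.6]
stopper [212.0, 278.1]
```

View pics/l.png

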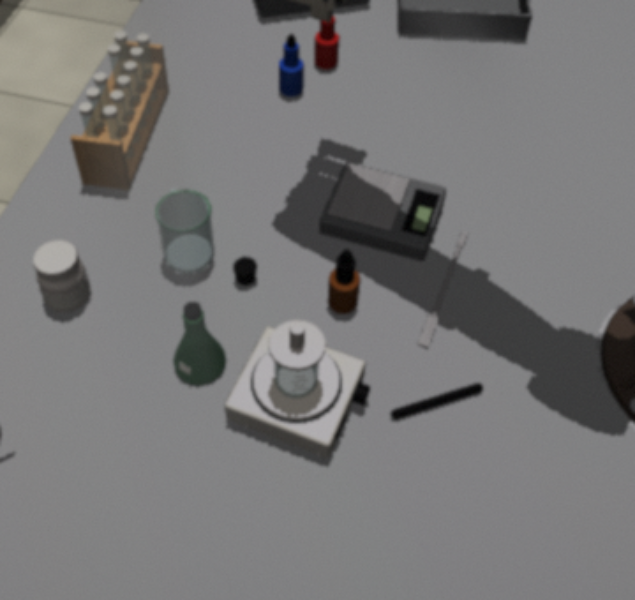

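Everything is in place and upright: the covered beaker at (295,360) in the crop, the bottle at (344,285), the flask at (200,350). The big beaker and stopper haven't moved, and every placement is within about 1–2 mm. I'll hand it in.

```bash
python3 -c "
from cell import job
print(job.sign_off())"
```

```text
the job is handed in; nothing more can be done
None
```

The bench is set out in the order asked and handed in at 32 s: covered beaker on the stirrer, bottle midway to the balance and flask behind the stirrer, each within about 2 mm by camera; big beaker and stopper were left alone.

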